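# Clamp the display case shut

## Robot

A 7-joint arm with a two-finger parallel gripper is mounted at the origin on a cart in front of the work surface, level with it; the furniture and walls round the work are solid. World frame = base frame: x ahead of the robot, y to its left, z up, the work surface at z = 0. Lengths are in m, angles in rad, forces in N, time in s.
With the tool pointing down it reaches from about 0.4 to 0.85 m from the base axis. Payload 4.5 kg.
Tool frame: the origin (TCP) lies at the very end of the fingers, on their centre line; the grasp point (between the pads) lies 19 mm behind it (r.grip_point_offset is the distance from the TCP to the grasp point, in m); y points along the fingers, x is the direction in which the jaws open and shut, and the axes are right-handed (so a half turn about y gives the same grasp; the last joint's range is limited). The gripper opens to 88 mm and grips with 3 to 60 N. Pads are 18 mm wide; open, the fingers measure 123 mm over their backs; the gripper's body (75 mm by 187 mm) begins 45 mm behind the grasp point.
Start: joints at [-1.187, 0.689, -0.195, 1.565, 0.157, 0.902, -0.215], TCP at [0.214, 0.587, 0.239] pointing down, gripper open.
Joint ranges: [-3.01, 3.01], [-0.46, 2.08], [-1.47, 1.51], [0.13, 2.56], [-1, 4.14], [0.04, 2.09], [-2.66, 2.66]. Speed limits (rad/s): [2.57, 2.57, 3.14, 3.14, 3.14, 3.14, 3.14].

## Interface

Orientations are given as a unit quaternion [x, y, z, w].
In Python, from plant import get_state, snapshot, camera_params, job, r gives the robot as it stands.
- The arm moves only by the tool carry_out, never from a script. Its arguments are lists of equal length, an entry for each row: "offset": the shift along the world's x, y, z in m, a list of three; "twist": the turn about the world's z in degrees. In form: {"offset": [[tx, ty, tz], ...], "twist": [twist, ...]}. A call has 1 to 8 rows; each row shifts and turns the commanded pose from where the row before left it; what a row does not reach is not made up. A row lasts 1/8 s, in which the tool goes at most 62.5 mm and 10.7 degrees, less where a joint would pass 70% of its speed; a pose out of reach is approached as far as the arm can. A call with a gripper value outside its range is refused whole. "grip" is the finger opening in m, from 0 to 0.0881, set as the call begins (left out, the last holds). The fingers move at their own pace and stop on an object; "newtons" is the grip in N (left out, the last holds). Time passes only in rows, so rows that do not move let the fingers close. It gives the time, the measured TCP pose, the force and the opening at its end, in the units of the state.
- get_state(): the state, without advancing time (a new reading comes with each control period).
- snapshot(name): name is "scene" or "top" or "wrist"; returns the picture (480x640x3 uint8, red, green, blue); there is no depth.
- camera_params(name): a dict with "camera_matrix" (3x3 intrinsics, pixels), "eye" and "orientation" of the camera in the world. Camera axes: x right, y up, looking along -z (the intrinsics and any distortion apply to the point x, -y, -z); pixel columns grow to the right and rows downward; lengths in m; the calibration is good to about 2 mm. A picture is of the moment at which its call begins: read the wrist's pose just before it. camera_params takes no time and is no camera call; for the wrist camera it gives the pose at the moment of the call.
- job.finish_job(): hands the job in, once; it reports no verdict.
The state is a dict: "clock": time; "q": joint angles; "qd": joint speeds; "joint_torque": joint torques, N m; "tool_pos": TCP position; "eef_rot": TCP orientation; "contact_force": force on the tool from outside, world axes, zero at the start; "moment": the same for the moment, N m; "opening": opening from 0.0 (shut) to 1.0 (fully open).
Only numpy, scipy, OpenCV 4.12 (cv2) and the standard library are available. Lean on these libraries where they do the work, as an engineer would, in place of code of your own. Each camera call takes 0.05 s, during which the arm holds its last target. There are 200 camera calls.

## Task

Secure the clear lid of the display case: turn its three clamp knobs clockwise one after another, first the red, then the yellow, then the blue, each fully home against its end stop (tongue squarely over the lid) before you start the next. Leave the things standing beside the case where they are.

Things in the scene. Friction and masses are not known exactly. Their poses are not given: they have to be found in the camera images.
- case: Fixed display case, 180 deep (x) x 260 wide (y) x 60 mm high: pale wood, clear lid (top at 63 mm), crockery inside. Origin: centre of its underside, on the worktop. +x points away from the robot (within 0.25 rad) to the hinged back. Its front rail carries three clamp knobs at x = -73, y = +95, 0, -95 mm; colours change places. A dark stop pin, 10 mm high, stands behind each, 10 mm to -y.
- knob_red_grip (a point): Centre of the red clamp knob's grip bar, on its upright turning axis, 96 mm above the worktop. Bar 46 long, 14 wide, 24 mm high (from 84 to 108 mm above the worktop; rail top at 60 mm). Turns with the knob: x runs along the bar, toward the tip of the flat steel tongue under it (tip 40 mm from the axis, tongue top 69 mm above the worktop); z up.
- knob_red (a joint): Angle of the red knob, rad. 0: fully open, tongue along the rail to the case's +y. Grows clockwise seen from above. 1.571: end stop, tongue and bar along the case's +x, over the lid, against the stop pin. Starts at 0.15 to 0.6, so one grasp suffices. Friction (about 0.12 N m) keeps it where it is left; no spring; does not rise or sink.
- knob_yellow_grip (a point): Centre of the yellow clamp knob's grip bar, on its upright turning axis, 96 mm above the worktop. Bar 46 long, 14 wide, 24 mm high (from 84 to 108 mm above the worktop; rail top at 60 mm). Turns with the knob: x runs along the bar, toward the tip of the flat steel tongue under it (tip 40 mm from the axis, tongue top 69 mm above the worktop); z up.
- knob_yellow (a joint): Angle of the yellow knob, rad. 0: fully open, tongue along the rail to the case's +y. Grows clockwise seen from above. 1.571: end stop, tongue and bar along the case's +x, over the lid, against the stop pin. Starts at 0.15 to 0.6, so one grasp suffices. Friction (about 0.12 N m) keeps it where it is left; no spring; does not rise or sink.
- knob_blue_grip (a point): Centre of the blue clamp knob's grip bar, on its upright turning axis, 96 mm above the worktop. Bar 46 long, 14 wide, 24 mm high (from 84 to 108 mm above the worktop; rail top at 60 mm). Turns with the knob: x runs along the bar, toward the tip of the flat steel tongue under it (tip 40 mm from the axis, tongue top 69 mm above the worktop); z up.
- knob_blue (a joint): Angle of the blue knob, rad. 0: fully open, tongue along the rail to the case's +y. Grows clockwise seen from above. 1.571: end stop, tongue and bar along the case's +x, over the lid, against the stop pin. Starts at 0.15 to 0.6, so one grasp suffices. Friction (about 0.12 N m) keeps it where it is left; no spring; does not rise or sink.
- mug: Loose beige speckled mug with a handle, 63x82x59 mm, standing beside the case; a bystander. Origin: centre of its underside.
- small_cup: Loose small green cup, 40x40x35 mm, standing beside the case; a bystander. Origin: centre of its underside.
- tape: Loose roll of brown tape lying flat, 96x95x48 mm, standing beside the case; a bystander. Origin: centre of its underside.
- tags: Loose bundle of paper tags, 36x48x12 mm, standing beside the case; a bystander. Origin: centre of its underside.

How it is judged:
By the outcome, as a careful person would: the job done as asked, in the order asked, and still so for the second after the job is handed in, with the robot touching nothing.
It also fails if it takes over 58 s, if anything falls off the work surface, if the arm or the gripper's body presses on something with over 40 N, if the wrist force passes 120 N, or if a joint passes its speed limit or range.

## Working session

There is one attempt and no reset: what is moved stays moved. The work goes in short steps, Python scripts to look and compute and a tool call to move; the robot and the scene stay as the last step left them, time stands still between calls to the robot, and variables do not carry over. Pictures are saved under pics/ and viewed, about 8 in all and at most 12, crops included, and the job is handed in when it is done.

Besides the shell and the picture viewer there is one more tool, called after "Request:" as name(argument=value, ...), one argument or row to a line, values as JSON. carry_out: Moves the arm, as the interface text tells. Its arguments: {"type":"object","properties":{"offset":{"type":"array"},"twist":{"type":"array"},"grip":{"type":"number"},"newtons":{"type":"number"}},"required":["offset","twist"]}

```bash
mkdir -p pics
python3 - <<'E'
from plant import *
import cv2
s=get_state();print(s)
for n in("top","scene"):
    p=camera_params(n);print(n,p)
    cv2.imwrite(f"pics/{n}0.png",snapshot(n)[:,:,::-1])
E
```

```text
{'clock': 0.0, 'q': array([-1.18718364,  0.6899788 , -0.19450653,  1.56633594,  0.1573143 ,
        0.90247832, -0.21510185]), 'qd': array([ 0.00187214,  0.001271  , -0.00020339, -0.00073102,  0.00026649,
       -0.00202986,  0.00085519]), 'joint_torque': array([-2.80061076e-04, -5.27561724e+01, -1.26671389e+00, -1.53424340e+01,
       -5.25536772e-02,  6.27890899e-03,  1.58870298e-04]), 'tool_pos': array([0.21404052, 0.5865442 , 0.23791523]), 'eef_rot': array([ 0.5797691 ,  0.40489507, -0.40588059, -0.57895485]), 'contact_force': array([-0.52380386, -0.26544949,  0.14162015]), 'moment': array([0.02757492, 0.01469844, 0.02265792]), 'opening': 1.0028091514372868}
top {'camera_matrix': array([[448.62632178,   0.        , 318.18635009],
       [  0.        , 448.62632178, 240.55747962],
       [  0.        ,   0.        ,   1.        ]]), 'eye': array([ 0.4640128 , -0.03591347,  0.92508292]), 'orientation': array([ 0.02968513, -0.03931129, -0.70185597,  0.71061355])}
scene {'camera_matrix': array([[554.26705189,   0.        , 325.37045934],
       [  0.        , 554.26705189, 232.75288297],
       [  0.        ,   0.        ,   1.        ]]), 'eye': array([-0.2861104 , -0.44626045,  0.6677616 ]), 'orientation': array([ 0.41791506, -0.25082796, -0.46644513,  0.73814719])}
```

View pics/top0.png

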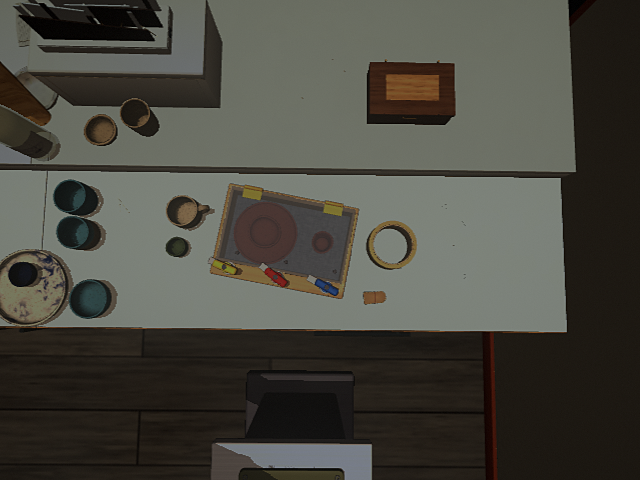

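View pics/scene0.png

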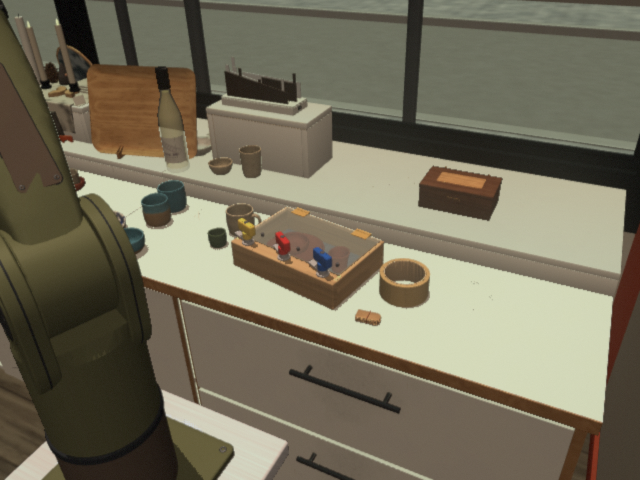

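Top view: yellow knob at about (225,267), red (273,275), blue (323,286); the pale tongues point left (+y). The mug (185,211) and small cup (177,246) stand left of the case. The tape (392,245) and tags (374,297) stand right of it.

```bash
cat > h.py <<'E'
from plant import *
import cv2, numpy as np
from scipy.spatial.transform import Rotation as R
def ray(p,uv,z):
    K=p["camera_matrix"]; d=np.linalg.inv(K)@[uv[0],uv[1],1]; d=R.from_quat(p["orientation"]).apply([d[0],-d[1],-d[2]])
    e=p["eye"]; return e+d*(z-e[2])/d[2]
RNG={"red":[((0,150,70),(7,255,255)),((174,150,70),(180,255,255))],"yellow":[((23,150,90),(34,255,255))],"blue":[((100,150,50),(125,255,255))]}
def knobs(name,roi,z=0.106,minarea=25):
    p=camera_params(name); im=snapshot(name); h=cv2.cvtColor(im,cv2.COLOR_RGB2HSV); out={}
    x0,y0,x1,y1=roi
    for c,rs in RNG.items():
        m=sum(cv2.inRange(h,a,b) for a,b in rs); k=np.zeros_like(m);k[y0:y1,x0:x1]=m[y0:y1,x0:x1]
        cs=cv2.findContours(k,cv2.RETR_EXTERNAL,cv2.CHAIN_APPROX_NONE)[0]
        if not cs: continue
        ct=max(cs,key=cv2.contourArea)
        if cv2.contourArea(ct)<minarea: continue
        P=np.array([ray(p,q,z)[:2] for q in ct[:,0]])*1000
        r=cv2.minAreaRect(P.astype(np.float32)); b=cv2.boxPoints(r); e=[b[1]-b[0],b[2]-b[1]]; l=max(e,key=np.linalg.norm)
        a=np.degrees(np.arctan2(l[1],l[0]))%180
        out[c]=(np.array(r[0]),a,sorted(r[1])); print(c,"centre mm",np.round(r[0],1),"bar angle",round(a,1),"size",np.round(sorted(r[1]),1))
    return im,out
def tool():
    s=get_state(); M=R.from_quat(s["eef_rot"]).as_matrix(); print("t",s["clock"],"pos",s["tool_pos"].round(4),"jaw angle",np.degrees(np.arctan2(M[1,0],M[0,0])).round(1),"approach",M[:,1].round(3),"F",s["contact_force"].round(1),"Mo",s["moment"].round(2),"open",round(s["opening"],3),"q",s["q"].round(2))
E
python3 - <<'E'
from h import *
tool(); im,o=knobs("top",(200,240,345,305))
a,b=o["yellow"][0],o["blue"][0]; print("rail",b-a,np.linalg.norm(b-a))
E
```

```text
t 0.1 pos [0.214  0.5866 0.238 ] jaw angle 70.0 approach [-0.    -0.002 -1.   ] F [-0.7  0.5  0.1] Mo [-0.05 -0.02  0.01] open 1.001 q [-1.19  0.69 -0.19  1.57  0.16  0.9  -0.22]
red centre mm [478.1  30.1] bar angle 50.4 size [17.  44.1]
yellow centre mm [493.  125.8] bar angle 67.2 size [12.4 41.7]
blue centre mm [459.9 -62.3] bar angle 64.2 size [17. 43.]
rail [ -33.06112671 -188.09899139] 190.98237788530065
```

Knob spacing checks out: 191 mm measured against 190 mm true. The case +x axis is at -10°, and the bar angles give joint readings of 0.52 (red), 0.22 (yellow) and 0.28 (blue). I'm moving to hover over red with the jaw at about -40°.

Request:
carry_out(
  offset=[
    [0.0165, -0.035, 0],
    [0.0165, -0.035, 0],
    [0.0165, -0.035, 0],
    [0.0165, -0.035, 0],
    [0.0165, -0.035, 0],
    [0.0165, -0.035, 0],
    [0.0165, -0.035, 0],
    [0.0165, -0.035, 0],
  ],
  twist=[-6.8, -6.8, -6.8, -6.8, -6.8, -6.8, -6.8, -6.8],
  grip=0.05,
)

```text
clock: 1.15
tool_pos: [0.3466, 0.306, 0.2387]
eef_rot: [0.701, 0.094, -0.094, -0.701]
contact_force: [-0.7, 0.2, 0.1]
opening: 0.562
```

Request:
carry_out(
  offset=[
    [0.0165, -0.035, 0],
    [0.0165, -0.035, 0],
    [0.0165, -0.035, 0],
    [0.0165, -0.035, 0],
    [0.0165, -0.035, 0],
    [0.0165, -0.035, 0],
    [0.0165, -0.035, 0],
    [0, 0, 0],
  ],
  twist=[-6.8, -6.8, -6.8, -6.8, -6.8, -6.8, -6.8, 0],
)

```text
clock: 2.15
tool_pos: [0.4627, 0.0592, 0.2388]
eef_rot: [0.679, -0.197, 0.198, -0.679]
contact_force: [-0.5, -0.0, 0.4]
opening: 0.567
```

Run:
```python
from h import *
tool(); im,o=knobs("wrist",(0,0,640,480),minarea=150)
cv2.imwrite("pics/w1.png",im[:,:,::-1])
```

```text
t 2.15 pos [0.4627 0.0592 0.2388] jaw angle -32.4 approach [ 0.001 -0.002 -1.   ] F [-0.5 -0.   0.4] Mo [-0.06  0.09  0.03] open 0.567 q [-0.39  0.5   0.25  2.04 -0.2   0.62 -0.57]
red centre mm [475.   35.7] bar angle 55.4 size [17.4 46.7]
yellow centre mm [493.4 125.9] bar angle 63.0 size [16.3 43.8]
```

View pics/w1.png

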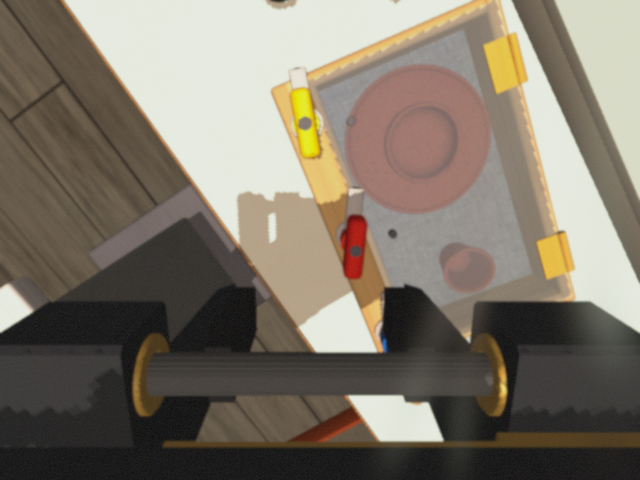

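Wrist view: red bar at about (354,247) with its axis disc at (355,251), and yellow's disc at (305,124). The discs mark the turning axes, so I'll cast rays through them.

Run:
```python
from h import *
p=camera_params("wrist")
for n,uv in(("red",(355.5,251)),("yellow",(305,123.5))): print(n,ray(p,uv,.108).round(4))
# bar long edges in top plane: red left/right edge ends
for n,pts in(("red",[(355,215),(354,278)]),("yellow",[(302,88),(311,157)])):
    a,b=[ray(p,q,.106)[:2] for q in pts]; print(n,np.degrees(np.arctan2(*(a-b)[::-1])),((a+b)/2).round(4))
print("tip", [ray(p,q,.069).round(4) for q in((356,189),(298,68))])
```

```text
red [0.4747 0.0353 0.108 ]
yellow [0.4914 0.1281 0.108 ]
red 58.32037403182688 [0.4754 0.0375]
yellow 65.13233715978768 [0.4923 0.1278]
tip [array([0.4978, 0.0667, 0.069 ]), array([0.5072, 0.1645, 0.069 ])]
```

Request:
carry_out(
  offset=[
    [0.0065, -0.0125, -0.02],
    [0.0065, -0.0125, -0.02],
    [0, 0, -0.03],
    [0, 0, -0.03],
    [0, 0, -0.02],
    [0, 0, 0],
    [0, 0, 0],
  ],
  twist=[-2, -1.6, 0, 0, 0, 0, 0],
)

```text
clock: 3.08
tool_pos: [0.4748, 0.038, 0.1193]
eef_rot: [-0.673, 0.216, -0.216, 0.674]
contact_force: [-0.0, -0.4, 0.2]
opening: 0.571
```

Run:
```python
from h import *
tool(); im=snapshot("wrist"); im2=snapshot("scene")
cv2.imwrite("pics/w2.png",np.hstack([im[:,:,::-1][:,120:520],cv2.resize(im2[200:320,220:320,::-1],(400,480))]))
```

```text
t 3.075 pos [0.4748 0.038  0.1193] jaw angle -35.6 approach [ 0.001  0.001 -1.   ] F [-0.  -0.4  0.2] Mo [-0.05  0.12 -0.  ] open 0.571 q [-0.26  0.72  0.14  2.12 -0.3   0.32 -0.49]
```

View pics/w2.png

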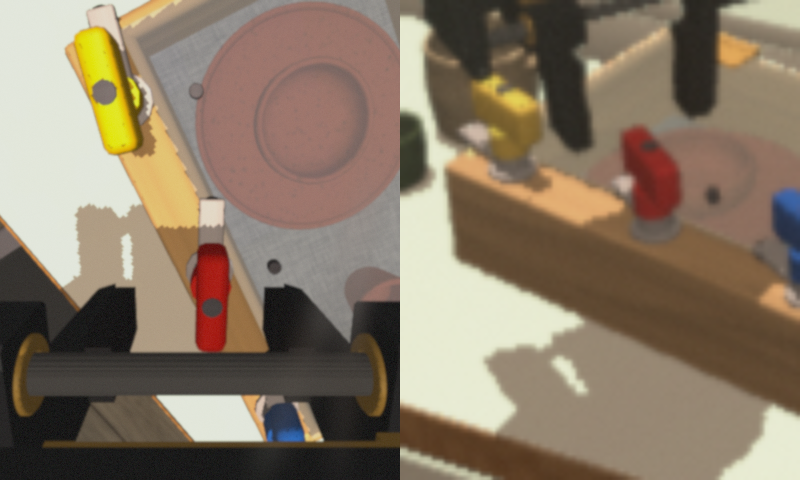

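Red disc is now at about (332,307) and its bar is nearly upright in the picture, so the jaws are well aligned. Yellow's disc is at (224,93).

Run:
```python
from h import *
p=camera_params("wrist")
for n,uv,z in(("red",(332,307),.108),("yellow",(224,93),.108),("tipr",(331.5,199),.069),("tipy",(223,7),.069)): print(n,ray(p,uv,z).round(4))
a,b=[ray(p,q,.108)[:2] for q in[(331,246),(331.5,350)]];print(np.degrees(np.arctan2(*(a-b)[::-1])),np.linalg.norm(a-b),(a+b)/2)
```

```text
red [0.4763 0.0322 0.108 ]
yellow [0.4931 0.1249 0.108 ]
tipr [0.4999 0.064  0.069 ]
tipy [0.5099 0.1602 0.069 ]
55.131676186425835 0.04710117909989768 [0.4779527  0.03507684]
```

Request:
carry_out(
  offset=[
    [0.0015, -0.006, 0],
    [0, 0, -0.02],
    [0, 0, -0.0175],
    [0, 0, 0],
    [0, 0, 0],
  ],
  twist=[0, 0, 0, 0, 0],
)

```text
clock: 3.8
tool_pos: [0.4766, 0.0309, 0.0818]
eef_rot: [-0.673, 0.216, -0.217, 0.673]
contact_force: [1.0, -0.3, 0.4]
opening: 0.568
```

Request:
carry_out(
  offset=[
    [0, 0, 0],
    [0, 0, 0],
    [0, 0, 0],
    [0, 0, 0],
    [0, 0, 0],
    [0, 0, 0],
  ],
  twist=[0, 0, 0, 0, 0, 0],
  grip=0.0,
  newtons=30,
)

```text
clock: 4.55
tool_pos: [0.4765, 0.0311, 0.0814]
eef_rot: [-0.673, 0.216, -0.217, 0.673]
contact_force: [-0.4, -0.9, 3.5]
opening: 0.203
```

```bash
python3 -c "
from h import *
tool()"
```

```text
t 4.55 pos [0.4765 0.0311 0.0814] jaw angle -35.6 approach [ 0.001 -0.    -1.   ] F [-0.4 -0.9  3.5] Mo [-0.07  0.05 -0.01] open 0.203 q [-0.22  0.79  0.1   2.14 -0.31  0.22 -0.47]
```

Request:
carry_out(
  offset=[
    [0, 0, 0],
    [0, 0, 0],
    [0, 0, 0],
  ],
  twist=[0, 0, 0],
)

```text
clock: 4.92
tool_pos: [0.4764, 0.0311, 0.0814]
eef_rot: [-0.673, 0.216, -0.217, 0.673]
contact_force: [0.3, -1.0, 5.4]
opening: 0.21
```

Request:
carry_out(
  offset=[
    [0, 0, 0],
    [0, 0, 0],
    [0, 0, 0],
    [0, 0, 0],
    [0, 0, 0],
    [0, 0, 0],
    [0, 0, 0],
  ],
  twist=[-7, -7, -7, -7, -7, -7, 0],
)

```text
clock: 5.8
tool_pos: [0.4764, 0.0312, 0.0814]
eef_rot: [-0.551, 0.443, -0.444, 0.551]
contact_force: [0.6, -0.8, 6.2]
opening: 0.204
```

Run:
```python
from h import *
tool(); im=snapshot("wrist"); im2=snapshot("scene")
cv2.imwrite("pics/w3.png",np.hstack([im[:,:,::-1][:,120:520],cv2.resize(im2[200:320,220:320,::-1],(400,480))]))
```

```text
t 5.8 pos [0.4764 0.0312 0.0814] jaw angle -77.7 approach [ 0.001 -0.    -1.   ] F [ 0.6 -0.8  6.2] Mo [-0.12  0.04  0.04] open 0.204 q [-0.29  0.81  0.22  2.14 -0.65  0.26 -0.86]
```

View pics/w3.png

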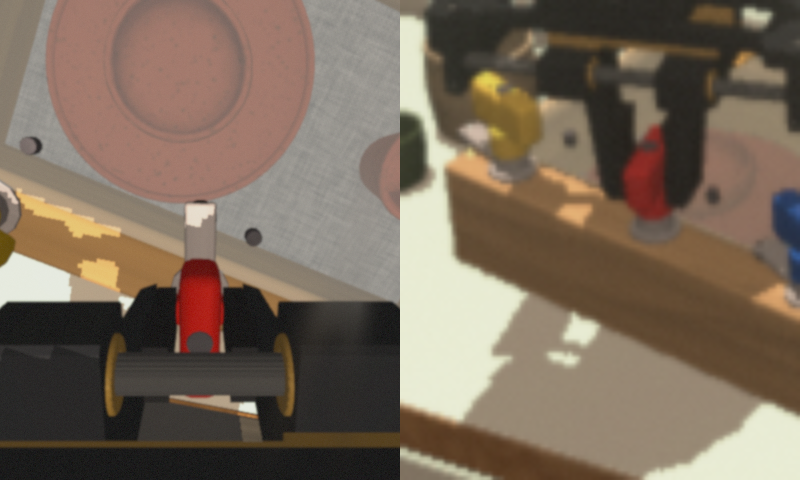

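The knob is turning with the gripper. The tongue tip, at about (200,205) in the crop, has swung toward the stop pin at (253,237). I'll continue to the stop.

Request:
carry_out(
  offset=[
    [0, 0, 0],
    [0, 0, 0],
    [0, 0, 0],
    [0, 0, 0],
    [0, 0, 0],
  ],
  twist=[-7, -7, -5, -3, 0],
)

```text
clock: 6.52
tool_pos: [0.4764, 0.0311, 0.0814]
eef_rot: [0.456, -0.54, 0.54, -0.456]
contact_force: [0.2, -0.4, 5.9]
opening: 0.206
```

```bash
python3 -c "
from h import *
tool()"
```

```text
t 6.525 pos [0.4764 0.0311 0.0814] jaw angle -99.6 approach [ 0.001 -0.    -1.   ] F [ 0.2 -0.4  5.9] Mo [-0.04  0.06  0.01] open 0.206 q [-0.34  0.82  0.29  2.14 -0.82  0.29 -1.08]
```

Request:
carry_out(
  offset=[
    [0, 0, 0],
    [0, 0, 0],
    [0, 0, 0],
  ],
  twist=[-2, -2, 0],
)

```text
clock: 6.9
tool_pos: [0.4764, 0.0311, 0.0814]
eef_rot: [0.437, -0.556, 0.556, -0.437]
contact_force: [0.8, -0.2, 5.2]
opening: 0.202
```

```bash
python3 -c "
from h import *
tool()"
```

```text
t 6.9 pos [0.4764 0.0311 0.0814] jaw angle -103.6 approach [ 0.001 -0.    -1.   ] F [ 0.8 -0.2  5.2] Mo [-0.2   0.07  0.41] open 0.202 q [-0.35  0.82  0.31  2.14 -0.84  0.3  -1.12]
```

Request:
carry_out(
  offset=[
    [0, 0, 0],
    [0, 0, 0],
    [0, 0, 0],
  ],
  twist=[-2, -1, 0],
  newtons=45,
)

```text
clock: 7.28
tool_pos: [0.4764, 0.0311, 0.0814]
eef_rot: [0.423, -0.566, 0.567, -0.423]
contact_force: [0.8, -0.8, 5.3]
opening: 0.194
```

Run:
```python
from h import *
tool(); im=snapshot("wrist"); im2=snapshot("scene")
cv2.imwrite("pics/w4.png",np.hstack([im[:,:,::-1][:,120:520],cv2.resize(im2[200:320,220:320,::-1],(400,480))]))
```

```text
t 7.275 pos [0.4764 0.0311 0.0814] jaw angle -106.5 approach [ 0.001 -0.001 -1.   ] F [ 0.8 -0.8  5.3] Mo [-0.15  0.02  0.7 ] open 0.194 q [-0.35  0.82  0.32  2.14 -0.86  0.31 -1.15]
```

View pics/w4.png

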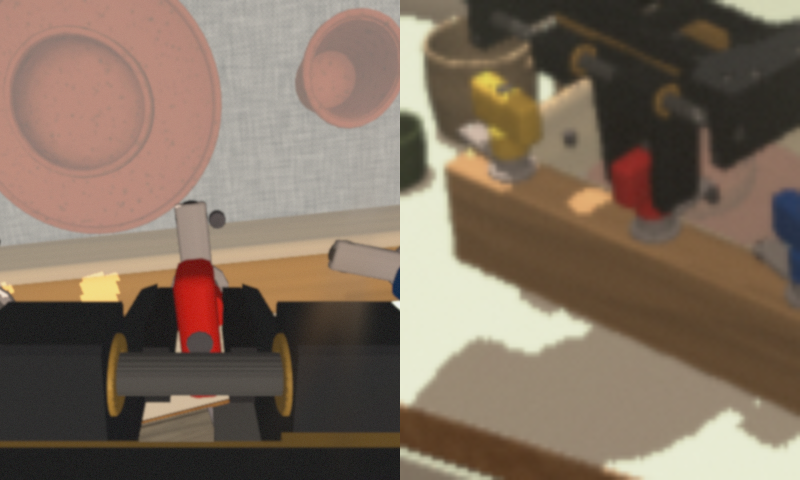

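Red's tongue lies against its pin: tongue at about (195,235), pin at (217,219) in the crop. The moment rose to 0.7 N m, so red is home. I'm releasing it and going to yellow.

Request:
carry_out(
  offset=[
    [0, 0, 0],
    [0, 0, 0],
    [0, 0, 0],
    [0, 0, 0],
    [0, 0, 0.02],
    [0, 0, 0.03],
    [0, 0, 0.02],
    [0, 0, 0],
  ],
  twist=[0, 0, 0, 0, 0, 0, 0, 0],
  grip=0.05,
)

```text
clock: 8.38
tool_pos: [0.4769, 0.0313, 0.1521]
eef_rot: [0.422, -0.566, 0.568, -0.423]
contact_force: [-0.2, -0.2, -0.3]
opening: 0.57
```

Request:
carry_out(
  offset=[
    [0.002, 0.012, 0],
    [0.002, 0.012, 0],
    [0.002, 0.012, 0],
    [0.002, 0.012, 0],
    [0.002, 0.012, 0],
    [0.002, 0.012, 0],
    [0.002, 0.012, 0],
    [0.002, 0.01, 0],
  ],
  twist=[10, 10, 10, 10, 10, 10, 10, 10],
)

```text
clock: 9.38
tool_pos: [0.4916, 0.1259, 0.1501]
eef_rot: [-0.689, 0.161, -0.16, 0.689]
contact_force: [-0.1, -0.6, -0.4]
opening: 0.566
```

Request:
carry_out(
  offset=[
    [0, 0, 0],
    [0, 0, 0],
    [0, 0, 0],
  ],
  twist=[2, 0, 0],
)

```text
clock: 9.75
tool_pos: [0.4919, 0.1245, 0.151]
eef_rot: [0.691, -0.152, 0.152, -0.69]
contact_force: [-0.3, -0.8, -1.3]
opening: 0.567
```

Run:
```python
from h import *
tool(); im=snapshot("wrist"); np.save("p.npy",camera_params("wrist"),allow_pickle=True); im2=snapshot("top")
cv2.imwrite("pics/w5.png",np.hstack([im[:,:,::-1][:,120:520],cv2.resize(im2[220:316,240:320,::-1],(400,480))]))
```

```text
t 9.75 pos [0.4919 0.1245 0.151 ] jaw angle -24.8 approach [-0.    -0.001 -1.   ] F [-0.3 -0.8 -1.3] Mo [-0.03  0.06 -0.04] open 0.567 q [-0.45  0.69  0.18  2.01 -0.26  0.46 -0.51]
```

View pics/w5.png

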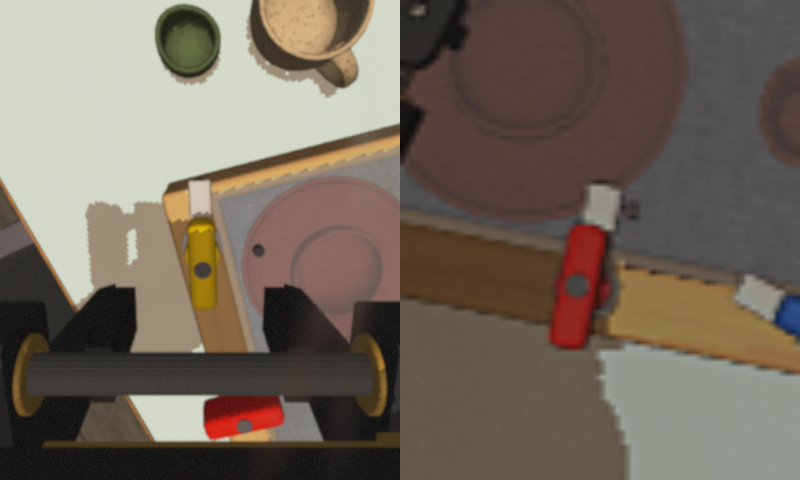

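Red stays home after release, with its tongue (crop 603,205) beside the pin (631,209). Yellow's disc is at about (323,270) and its bar is nearly upright between the jaws. I'm descending on yellow.

Request:
carry_out(
  offset=[
    [0.001, 0.0005, -0.02],
    [0, 0, -0.03],
    [0, 0, -0.019],
    [0, 0, 0],
    [0, 0, 0],
  ],
  twist=[0, 0, 0, 0, 0],
)

```text
clock: 10.48
tool_pos: [0.4936, 0.1256, 0.0828]
eef_rot: [-0.691, 0.151, -0.151, 0.691]
contact_force: [-0.1, 0.5, 0.3]
opening: 0.565
```

Request:
carry_out(
  offset=[
    [0, 0, 0],
    [0, 0, 0],
    [0, 0, 0],
    [0, 0, 0],
    [0, 0, 0],
    [0, 0, 0],
    [0, 0, 0],
  ],
  twist=[0, 0, 0, 0, 0, 0, 0],
  grip=0.0,
  newtons=40,
)

```text
clock: 11.35
tool_pos: [0.494, 0.1255, 0.0825]
eef_rot: [-0.691, 0.15, -0.152, 0.691]
contact_force: [2.5, -1.4, 3.3]
opening: 0.195
```

Run:
```python
from h import *
tool(); p=np.load("p.npy",allow_pickle=True).item()
print(ray(p,(323,270),.108),ray(p,(320,180),.069))
```

```text
t 11.35 pos [0.494  0.1255 0.0825] jaw angle -24.7 approach [ 0.002 -0.    -1.   ] F [ 2.5 -1.4  3.3] Mo [-0.34 -0.39 -0.02] open 0.195 q [-0.41  0.81  0.12  2.04 -0.29  0.3  -0.48]
[0.49342116 0.12596797 0.108     ] [0.50871057 0.16251761 0.069     ]
```

Gripped like red. I'm turning yellow to the stop (about -82°).

Request:
carry_out(
  offset=[
    [0, 0, 0],
    [0, 0, 0],
    [0, 0, 0],
    [0, 0, 0],
    [0, 0, 0],
    [0, 0, 0],
    [0, 0, 0],
    [0, 0, 0],
  ],
  twist=[-8, -8, -8, -8, -8, -8, -8, -8],
)

```text
clock: 12.35
tool_pos: [0.4945, 0.1247, 0.0825]
eef_rot: [-0.504, 0.494, -0.496, 0.505]
contact_force: [2.6, -2.0, 2.6]
opening: 0.197
```

Request:
carry_out(
  offset=[
    [0, 0, 0],
    [0, 0, 0],
    [0, 0, 0],
    [0, 0, 0],
    [0, 0, 0],
    [0, 0, 0],
  ],
  twist=[-5, -5, -4, -2, -2, 0],
)

```text
clock: 13.1
tool_pos: [0.4944, 0.1244, 0.0825]
eef_rot: [0.422, -0.566, 0.568, -0.423]
contact_force: [3.3, -3.5, 3.0]
opening: 0.198
```

```bash
python3 -c "
from h import *
tool()"
```

```text
t 13.1 pos [0.4944 0.1244 0.0825] jaw angle -106.7 approach [ 0.003 -0.002 -1.   ] F [ 3.3 -3.5  3. ] Mo [-0.86 -0.64  0.31] open 0.198 q [-0.59  0.86  0.43  2.05 -0.88  0.42 -1.33]
```

Request:
carry_out(
  offset=[
    [0, 0, 0],
    [0, 0, 0],
    [0, 0, 0],
  ],
  twist=[-2, -1, 0],
)

```text
clock: 13.48
tool_pos: [0.4944, 0.1243, 0.0825]
eef_rot: [0.407, -0.577, 0.579, -0.408]
contact_force: [3.9, -4.9, 3.6]
opening: 0.194
```

Run:
```python
from h import *
tool(); im=snapshot("wrist"); im2=snapshot("top")
cv2.imwrite("pics/w6.png",np.hstack([im[:,:,::-1][:,120:520],cv2.resize(im2[220:316,200:280,::-1],(400,480))]))
```

```text
t 13.475 pos [0.4944 0.1243 0.0825] jaw angle -109.6 approach [ 0.003 -0.002 -1.   ] F [ 3.9 -4.9  3.6] Mo [-0.93 -0.56  0.48] open 0.194 q [-0.59  0.86  0.44  2.05 -0.89  0.42 -1.37]
```

View pics/w6.png

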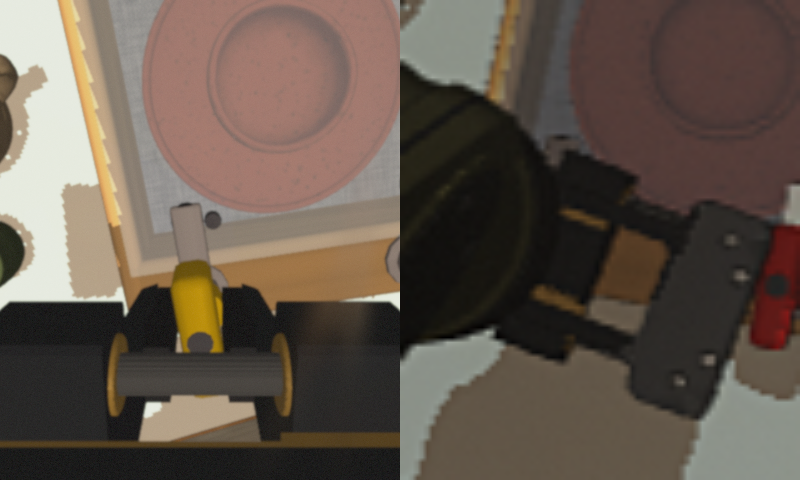

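Yellow's tongue touches its pin: tongue edge at about (204,220), pin at (212,219), with the moment rising. I'll give it one small extra push, release, and travel to blue.

Request:
carry_out(
  offset=[
    [0, 0, 0],
    [0, 0, 0],
  ],
  twist=[-3, 0],
)

```text
clock: 13.82
tool_pos: [0.4937, 0.1246, 0.0825]
eef_rot: [0.392, -0.588, 0.589, -0.392]
contact_force: [2.2, -3.8, 4.5]
opening: 0.193
```

```bash
python3 -c "
from h import *
tool()"
```

```text
t 13.825 pos [0.4937 0.1246 0.0825] jaw angle -112.6 approach [ 0.001 -0.002 -1.   ] F [ 2.2 -3.8  4.5] Mo [-0.88 -0.32  0.41] open 0.193 q [-0.6   0.86  0.45  2.05 -0.91  0.43 -1.41]
```

Request:
carry_out(
  offset=[
    [0, 0, 0],
    [0, 0, 0],
    [0, 0, 0],
    [0, 0, 0],
    [0, 0, 0.02],
    [0, 0, 0.03],
    [0, 0, 0.02],
    [0, 0, 0],
  ],
  twist=[0, 0, 0, 0, 0, 0, 0, 0],
  grip=0.05,
)

```text
clock: 14.82
tool_pos: [0.4938, 0.126, 0.1531]
eef_rot: [0.391, -0.588, 0.589, -0.393]
contact_force: [-1.0, 0.7, 0.3]
opening: 0.569
```

Request:
carry_out(
  offset=[
    [-0.004, -0.021, 0],
    [-0.004, -0.021, 0],
    [-0.004, -0.021, 0],
    [-0.004, -0.021, 0],
    [-0.004, -0.021, 0],
    [-0.004, -0.021, 0],
    [-0.004, -0.021, 0],
    [-0.004, -0.021, 0],
  ],
  twist=[10, 10, 10, 10, 10, 10, 10, 10],
)

```text
clock: 15.82
tool_pos: [0.4605, -0.0426, 0.1514]
eef_rot: [-0.679, 0.197, -0.196, 0.679]
contact_force: [-0.4, 0.5, -0.1]
opening: 0.569
```

Request:
carry_out(
  offset=[
    [-0.002, -0.018, 0],
    [0, 0, 0],
    [0, 0, 0],
  ],
  twist=[6.5, 0, 0],
)

```text
clock: 16.2
tool_pos: [0.4591, -0.0593, 0.1518]
eef_rot: [-0.688, 0.161, -0.16, 0.689]
contact_force: [-0.0, 0.4, -1.3]
opening: 0.568
```

Run:
```python
from h import *
tool(); im=snapshot("wrist"); np.save("p.npy",camera_params("wrist"),allow_pickle=True); im2,o=knobs("top",(200,240,345,305))
cv2.imwrite("pics/w7.png",np.hstack([im[:,:,::-1][:,120:520],cv2.resize(im2[220:316,200:280,::-1],(400,480))]))
```

```text
t 16.2 pos [ 0.4591 -0.0593  0.1518] jaw angle -26.2 approach [-0.001  0.001 -1.   ] F [-0.   0.4 -1.3] Mo [-0.04  0.1  -0.06] open 0.568 q [-0.04  0.64  0.12  2.14 -0.2   0.37 -0.22]
red centre mm [476.8  29.3] bar angle 174.1 size [18.5 44.4]
yellow centre mm [483.  126.6] bar angle 169.4 size [10.7 19.8]
```

View pics/w7.png

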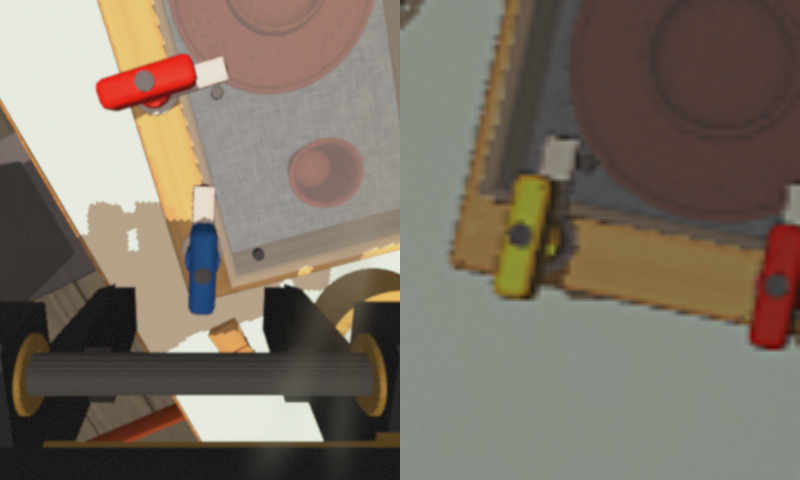

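Red and yellow are parallel in the top crop, each tongue beside its pin. Blue's disc is at about (323,276). Before starting blue I'll check yellow's angle numerically.

Run:
```python
from h import *
p=np.load("p.npy",allow_pickle=True).item(); t=camera_params("top")
for n,c,d,e in(("yellow",t,(224,267.4),(232.4,247.4)),("red",t,(275.4,277),(280.6,256.8)),("redw",p,(265,81),(346,68.5)),("blue",p,(323,276),(323,185))):
    a,b=ray(c,d,.108),ray(c,e,.069); v=b-a; print(n,a.round(4),"tongue deg",np.degrees(np.arctan2(v[1],v[0])).round(1),np.hypot(*v[:2]).round(4))
im=snapshot("top")  # long-axis angle of bar masks incl. disc via moments, yellow vs red
h=cv2.cvtColor(im,cv2.COLOR_RGB2HSV)
for n,lo,hi,b in(("yellow",(22,110,50),(36,255,255),(215,252,233,282)),("red",(0,150,60),(8,255,255),(265,260,290,292))):
    x0,y0,x1,y1=b; m=cv2.inRange(h[y0:y1,x0:x1],lo,hi); ys,xs=np.nonzero(m)
    P=np.array([ray(t,(x+x0,y+y0),.106)[:2] for x,y in zip(xs,ys)]); w,V=np.linalg.eigh(np.cov(P.T)); v=V[:,1]; print(n,len(P),"bar deg",np.degrees(np.arctan2(v[1]*np.sign(v[0]),abs(v[0]))).round(1))
```

```text
yellow [0.4929 0.1237 0.108 ] tongue deg -10.2 0.0404
red [0.4767 0.0302 0.108 ] tongue deg -8.6 0.0396
redw [0.476 0.032 0.108] tongue deg -10.7 0.0392
blue [ 0.4591 -0.0609  0.108 ] tongue deg 63.5 0.0402
yellow 136 bar deg -10.7
red 169 bar deg -10.5
```

Yellow's tongue reads -10.2° and red's -8.6° and -10.7° in two views, against an expected -10°, so both are home. Now blue.

Request:
carry_out(
  offset=[
    [0.0005, -0.002, -0.02],
    [0, 0, -0.03],
    [0, 0, -0.019],
    [0, 0, 0],
    [0, 0, 0],
  ],
  twist=[0, 0, 0, 0, 0],
)

```text
clock: 16.98
tool_pos: [0.46, -0.062, 0.0837]
eef_rot: [-0.689, 0.16, -0.16, 0.689]
contact_force: [0.4, 0.5, -0.3]
opening: 0.566
```

Request:
carry_out(
  offset=[
    [0, 0, 0],
    [0, 0, 0],
    [0, 0, 0],
    [0, 0, 0],
    [0, 0, 0],
    [0, 0, 0],
    [0, 0, 0],
  ],
  twist=[0, 0, 0, 0, 0, 0, 0],
  grip=0.0,
  newtons=40,
)

```text
clock: 17.85
tool_pos: [0.4594, -0.0621, 0.0834]
eef_rot: [-0.689, 0.16, -0.16, 0.689]
contact_force: [-2.2, 1.3, 4.1]
opening: 0.19
```

Request:
carry_out(
  offset=[
    [0, 0, 0],
    [0, 0, 0],
    [0, 0, 0],
    [0, 0, 0],
    [0, 0, 0],
    [0, 0, 0],
    [0, 0, 0],
    [0, 0, 0],
  ],
  twist=[-8, -8, -8, -8, -8, -8, -8, -8],
)

```text
clock: 18.85
tool_pos: [0.4595, -0.0624, 0.0834]
eef_rot: [-0.498, 0.502, -0.502, 0.498]
contact_force: [-1.2, 0.1, 5.4]
opening: 0.185
```

Request:
carry_out(
  offset=[
    [0, 0, 0],
    [0, 0, 0],
    [0, 0, 0],
    [0, 0, 0],
    [0, 0, 0],
    [0, 0, 0],
  ],
  twist=[-5, -5, -4, -2, -2, 0],
)

```text
clock: 19.6
tool_pos: [0.4595, -0.0624, 0.0834]
eef_rot: [0.416, -0.572, 0.572, -0.415]
contact_force: [-1.3, 0.6, 5.5]
opening: 0.188
```

```bash
python3 -c "
from h import *
tool()"
```

```text
t 19.6 pos [ 0.4595 -0.0624  0.0834] jaw angle -108.0 approach [-0. -0. -1.] F [-1.3  0.6  5.5] Mo [0.01 0.45 0.66] open 0.188 q [-0.14  0.81  0.29  2.18 -0.87  0.27 -0.97]
```

Blue is pressing on its stop at 0.66 N m. I'll give it a small extra push, release, rise, and check.

Request:
carry_out(
  offset=[
    [0, 0, 0],
    [0, 0, 0],
  ],
  twist=[-3, 0],
)

```text
clock: 19.85
tool_pos: [0.4603, -0.0627, 0.0835]
eef_rot: [0.4, -0.583, 0.584, -0.4]
contact_force: [-0.3, -1.4, 5.0]
opening: 0.187
```

```bash
python3 -c "
from h import *
tool()"
```

```text
t 19.85 pos [ 0.4603 -0.0627  0.0835] jaw angle -111.2 approach [ 0.001 -0.001 -1.   ] F [-0.3 -1.4  5. ] Mo [-0.11  0.14  0.5 ] open 0.187 q [-0.14  0.81  0.3   2.18 -0.89  0.27 -1.  ]
```

Request:
carry_out(
  offset=[
    [0, 0, 0],
    [0, 0, 0],
    [0, 0, 0],
    [0, 0, 0],
    [0, 0, 0.02],
    [0, 0, 0.04],
    [0, 0, 0.05],
    [0, 0, 0.05],
  ],
  twist=[0, 0, 0, 0, 0, 0, 0, 0],
  grip=0.05,
)

```text
clock: 20.85
tool_pos: [0.4592, -0.0622, 0.2446]
eef_rot: [-0.4, 0.583, -0.583, 0.399]
contact_force: [1.1, 0.1, -1.1]
opening: 0.57
```

Request:
carry_out(
  offset=[
    [-0.01, -0.03, 0.01],
    [-0.01, -0.03, 0],
    [-0.01, -0.03, 0],
    [-0.01, -0.03, 0],
    [-0.01, -0.03, 0],
    [0, -0.03, 0],
    [0, 0, 0],
    [0, 0, 0],
  ],
  twist=[0, 0, 0, 0, 0, 0, 0, 0],
)

```text
clock: 21.85
tool_pos: [0.4095, -0.2412, 0.2529]
eef_rot: [-0.4, 0.584, -0.583, 0.4]
contact_force: [1.3, 0.5, 0.2]
opening: 0.569
```

Run:
```python
from h import *
tool(); im=snapshot("top"); t=camera_params("top"); h=cv2.cvtColor(im,cv2.COLOR_RGB2HSV)
for n,lo,hi,b in(("yellow",(22,110,50),(36,255,255),(215,252,233,282)),("red",(0,150,60),(8,255,255),(265,260,290,292)),("blue",(100,150,40),(125,255,255),(305,265,345,310))):
    x0,y0,x1,y1=b; m=cv2.inRange(h[y0:y1,x0:x1],lo,hi); ys,xs=np.nonzero(m)
    if len(xs)<20: print(n,"hidden");continue
    P=np.array([ray(t,(x+x0,y+y0),.106)[:2] for x,y in zip(xs,ys)]); w,V=np.linalg.eigh(np.cov(P.T)); v=V[:,1]; print(n,len(P),"bar deg",np.degrees(np.arctan2(v[1]*np.sign(v[0]),abs(v[0]))).round(1))
cv2.imwrite("pics/end.png",cv2.resize(im[180:320,150:430,::-1],None,fx=2.8,fy=2.8,interpolation=cv2.INTER_CUBIC))
```

```text
t 21.85 pos [ 0.4095 -0.2412  0.2529] jaw angle -111.1 approach [-0.001  0.001 -1.   ] F [1.3 0.5 0.2] Mo [0.08 0.17 0.01] open 0.569 q [ 0.01  0.57  0.69  2.01 -0.53  0.75 -0.92]
yellow 135 bar deg -10.3
red 169 bar deg -10.3
blue 149 bar deg -10.4
```

View pics/end.png

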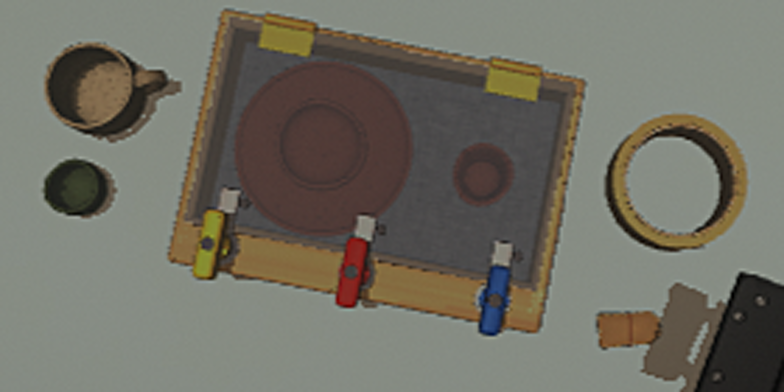

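All three bars are parallel at -10.3 to -10.4°, each tongue is against its pin, and the bystanders haven't moved. The gripper is high and clear, so I'm handing in.

```bash
python3 -c "
from plant import *
print(job.finish_job())"
```

```text
the job is handed in; nothing more can be done
None
```

I turned the red, then the yellow, then the blue knob clockwise to its end stop, one grasp each. I handed the job in at about 22 s with the gripper open and about 25 cm above the worktop.

- **Angles:** in the last top view the bars read -10.3° (red), -10.3° (yellow) and -10.4° (blue). The case axis is at about -10°. All three tongues lie over the lid against their pins.
- **Stops:** before each release the wrist moment rose to 0.4–0.7 N m. On the last small extra push it fell slightly for yellow (0.48 to 0.41) and blue (0.66 to 0.50), probably the grip slipping on a knob already at its stop. Both still measured home after release.
- **Bystanders:** the mug, small cup, tape and tags look unmoved in the pictures.
- **Disagreements:** before grasping, the top and first wrist views differed by up to 6 mm on the red knob's position; a closer look settled it. One top-view reading of red's tongue gave -8.6°, while the others gave -10.3° to -10.7°. The jaws stopped at 16–18 mm on the 14 mm bars; I did not find out why, but the knobs turned with the gripper.

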